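# Open the shop till by its concealed catch

### The arm

A 6-joint arm with a two-finger parallel gripper is mounted at the origin on the work surface. World frame = base frame: x ahead of the robot, y to its left, z up, the work surface at z = 0. Lengths are in m, angles in rad, forces in N, time in s.
With the tool pointing down it reaches from about 0.275 to 0.75 m from the base axis. Payload 10.2 kg.
Tool frame: the origin (TCP) lies midway between the tips of the shut fingers; the grasp point (between the pads) lies 19 mm behind it (env.hold_point_z is the distance from the TCP to the grasp point, in m); x points along the fingers, z is the direction in which the jaws open and shut, and the axes are right-handed (so a half turn about x gives the same grasp; the last joint's range is limited). The gripper opens to 85 mm and grips with 20 to 120 N. Pads are 22 mm wide; open, the fingers measure 114 mm over their backs; the gripper's body (76 mm by 85 mm) begins 54 mm behind the grasp point. The pads swing forward as they close: fully open they stand 13 mm farther back than shut.
Start: joints at [1.066, 0.313, 1.498, -0, 1.331, -0.223], TCP at [0.146, 0.504, 0.231] pointing down, gripper open.
Joint ranges: [-2.94, 2.94], [-0.97, 2.17], [0.19, 2.56], [-1.23, 4.37], [0.02, 3.11], [-2.88, 2.88]. Speed limits (rad/s): [2.39, 2.39, 3.01, 3.14, 3.14, 3.14].

### API

Orientations are given as a unit quaternion [x, y, z, w].
In Python, from bench import env, kinematics, monitor, eyes, job gives the robot as it stands. The module is installed in compiled form; this text tells all that it offers. Calls block until the motion is done:
- env.reach(position, orientation): joint-space move of the TCP to a pose.
- env.movel(position, velocity=0.15, frame=None, guard=None): straight line of the TCP; frame=None keeps the orientation; velocity is the mean speed in m/s. With guard (N) it stops when the force on the tool has changed by that much, and returns True; else False.
- env.set_joints(angles): joint-space move.
- env.release() and env.close_gripper(effort=None): open the fingers fully, or close them until they stop; effort is the grip in N (None keeps the last).
- env.hold(seconds).
- kinematics.ik(position, orientation): joint angles nearest the present ones, or None.
- monitor.sense(): the state.
- eyes.grab_frame(name): name is "scene" or "top" or "wrist"; returns a dict with "frame" (384x512x3 uint8, red, green, blue), "mtx" (3x3 intrinsics, pixels), "view" (4x4, takes a point from world to camera coordinates). Camera axes: x right, y down, z forward; pixel columns grow to the right and rows downward; lengths in m; the calibration is good to about 2 mm. A picture is of the moment at which its call begins. There is no depth.
A pose or a line that the arm cannot do raises env.MotionError and nothing moves.
- job.hand_in(): hands the job in, once; it reports no verdict.
The state is a dict: "clock": time; "joints": joint angles; "qvel": joint speeds; "joint_efforts": joint torques, N m; "position": TCP position; "ee_rot": TCP orientation; "contact_force": force on the tool from outside, world axes, zero at the start; "ft_torque": the same for the moment, N m; "finger_gap": opening from 0.0 (shut) to 1.0 (fully open).
Only numpy, scipy, OpenCV 4.12 (cv2) and the standard library are available. Lean on these libraries where they do the work, as an engineer would, in place of code of your own. Each camera call takes 0.05 s, during which the arm holds its last target.

### The job

The drawer of the wooden till on the counter is held shut by a concealed catch: of the five flush panels in a row let into the till's top, four are solid and one gives way under a finger, and they all look alike. Feel along the row for the one that gives and press it in until the drawer springs out a little, then put the fingertips down behind the drawer's front and draw it fully out to its stop. Grip and lift nothing, the drawer's front included, and leave the goods on and around the till where they stand.

Things in the scene. Friction and masses are not known exactly. Their poses are not given: they have to be found in the camera images.
- till: wooden shop till, a flat box screwed to the counter, 330 deep (its x) x 400 wide (its y) x 115 mm high; origin at the centre of its underside; its x points away from its front, so the drawer comes out towards its -x. Does not move
- till_rail (a point): point on the till's flat top (115 mm above the counter), at the centre of the row of five flush panels; axes as the till's. The panels lie in a row along y, 56 mm centre to centre (centres at y = -112, -56, 0, 56, 112 mm), each 43 mm square in an opening 46 mm square, level with the top and divided by ribs 10 mm wide. One of them is the catch, a different one from start to start; the other four are solid
- catch (a joint): how far the catch panel is pressed in, m: 0 flush, 0.008 fully down. It springs back up by itself; about 3 N starts it and 4 to 5 N takes it fully down. From about 0.004 to 0.005 on it frees the drawer
- drawer (a joint): how far the drawer is out, m: 0 shut, 0.125 at its stop. Once freed, a spring kicks it out to about 0.08 and there it stays; from there it slides with light friction (about 2 to 4 N) and stays where it is left. It has no handle; before the catch is pressed it cannot be drawn
- drawer_edge (a point): middle of the top edge of the drawer's front, a wooden board 15 mm thick (x) and 358 mm wide (y), the point lying at the middle of the thickness, 95 mm above the counter; axes as the till's; it moves with the drawer. With the drawer sprung out there are about 60 mm free between the back of the board and the till's front face, and a free depth of 35 mm below the edge; a steel bar crosses the drawer about 80 mm behind the board
- carton_a: paper carton, 55 x 90 x 48 mm high, standing on the till's top behind the panels; origin at the centre of its underside. Leave alone
- carton_b: another carton of the same size, also on the till behind the panels; origin at the centre of its underside. Leave alone
- soap: soap box, 58 x 92 x 34 mm high, on the till behind the panels; origin at the centre of its underside. Leave alone
- matches: matchbox, 37 x 57 x 17 mm high, on the till's top in front of the panels near one end; origin at the centre of its underside. Leave alone
- calculator: pocket calculator, 135 x 90 x 16 mm, lying on the counter; origin at the centre of its underside. Leave alone
- mug: steel mug, 76 mm across, 85 mm high, on the counter; origin at the centre of its underside. Leave alone
- soda: green bottle, 64 mm across, 215 mm high, on the counter; origin at the centre of its underside. Leave alone
- ledger: account book, 214 x 154 x 18 mm, lying on the counter; origin at the centre of its underside. Leave alone

How it is judged:
On the way, in this order (a step that is already met when the one before it is completed fails the run):
1. the catch panel is pressed in and the drawer springs out (value of joint catch above 0.0035 m and value of joint drawer above 0.006 m).
2. the drawer is drawn fully out (value of joint drawer above 0.113 m), for 0.1 s.
At the end, for the whole second after the job is handed in: the drawer is out to within 12 mm of its stop (more than 113 of 125 mm) and stays there, the catch panel is back level with the top (within 2 mm), and every loose thing is within 25 mm of where it stood (value of joint drawer above 0.113 m and value of joint catch below 0.002 m and distance of each of carton_a, carton_b, soap, matches, calculator, mug, soda, ledger from where it was at the start of the episode below 0.025 m); the robot touches nothing.
It fails at once if the goods on and around the till are shifted more than 25 mm or lifted more than 10 mm (distance of any of carton_a, carton_b, soap, matches, calculator, mug, soda, ledger from where it was at the start of the episode above 0.025 m or height (world z) of any of carton_a, carton_b, soap, matches above 0.125 m or height (world z) of any of calculator, mug, soda, ledger above 0.01 m).
It fails at once if the drawer's front is pinched: taken between the fingers (x of the grasp point in the frame of drawer_edge between -0.007 and 0.007 m and z of the grasp point in the frame of drawer_edge between -0.1 and 0.012 m and y of the grasp point in the frame of drawer_edge between -0.18 and 0.18 m and contact force between the fingers and till above 0.3 N).
It also fails if it takes over 54 s, if anything falls off the work surface, if the arm or the gripper's body presses on something with over 40 N, if the wrist force passes 120 N, or if a joint passes its speed limit or range.

## Working session

There is one attempt and no reset: what is moved stays moved. The work goes in short steps, each a Python script; the robot and the scene stay as the last script left them, time stands still between calls to the robot, and variables do not carry over. Pictures are saved under pics/ and viewed, and the job is handed in when it is done.

```bash
mkdir -p pics
python3 - <<'E'
from bench import env,monitor,eyes
import cv2,numpy as np
for n in ("scene","top","wrist"):
    f=eyes.grab_frame(n); cv2.imwrite(f"pics/{n}0.png",cv2.cvtColor(f["frame"],cv2.COLOR_RGB2BGR))
    print(n,f["mtx"].tolist(),np.round(f["view"],4).tolist())
s=monitor.sense();print(s)
E
```

```text
scene [[374.5179238139792, 0.0, 253.51850758623286], [0.0, 374.5179238139792, 189.32435640617732], [0.0, 0.0, 1.0]] [[0.3039, 0.9527, -0.0008, -0.1339], [0.7908, -0.2528, -0.5575, -0.3956], [-0.5313, 0.1688, -0.8302, 1.7577], [0.0, 0.0, 0.0, 1.0]]
top [[408.61891470685566, 0.0, 253.31138511244416], [0.0, 408.61891470685566, 190.92894881286333], [0.0, 0.0, 1.0]] [[0.0301, -0.9994, 0.0177, -0.0613], [-0.9888, -0.0324, -0.1454, 0.5738], [0.1459, -0.0131, -0.9892, 1.3088], [0.0, 0.0, 0.0, 1.0]]
wrist [[324.92837312318875, 0.0, 250.79102817589103], [0.0, 324.92837312318875, 193.22965267133685], [0.0, 0.0, 1.0]] [[0.2784, 0.9605, -0.0027, -0.5228], [0.9211, -0.2661, 0.2842, -0.0378], [0.2722, -0.0816, -0.9588, 0.38], [0.0, 0.0, 0.0, 1.0]]
{'clock': 0.15, 'joints': array([ 1.06559860e+00,  3.13314756e-01,  1.49820324e+00, -1.18451036e-05,
        1.33099179e+00, -2.23417062e-01]), 'qvel': array([ 0.00083726, -0.00226511, -0.00284522,  0.00097547, -0.00125428,
        0.00030834]), 'joint_efforts': array([ 2.06693127e-03, -4.12376189e+01, -2.59797674e+01, -1.03236439e-04,
        3.26126297e-03, -1.64996618e-05]), 'position': array([0.14592324, 0.5041348 , 0.23089231]), 'ee_rot': array([-0.42497035,  0.56555163,  0.42469784,  0.5649631 ]), 'contact_force': array([-0.39396895,  0.27799883, -0.88775744]), 'ft_torque': array([-0.01245948, -0.01794569,  0.02585191]), 'finger_gap': 0.9995123397279169}
```

View pics/scene0.png

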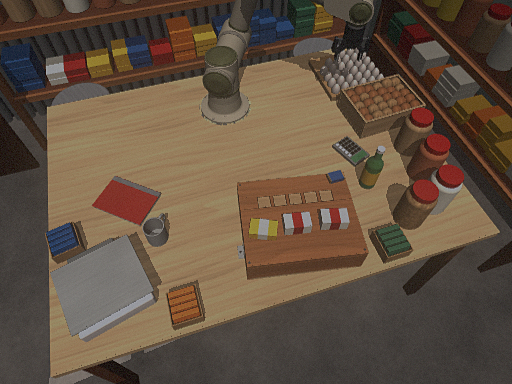

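View pics/top0.png

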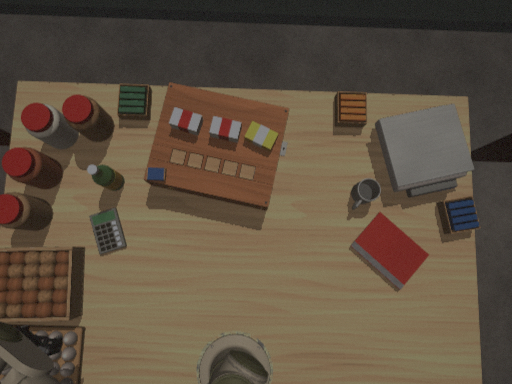

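View pics/wrist0.png

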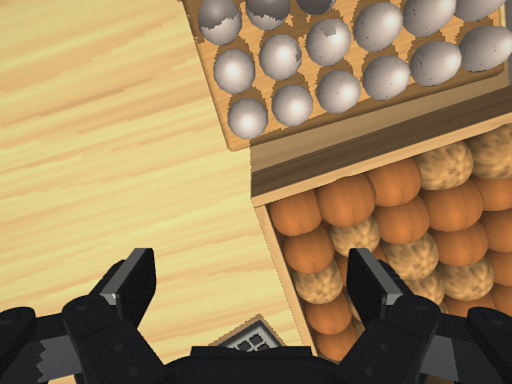

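The scene and top views both show the till with its five pale panels; in the top view they run from about (178,158) to (247,172). The matchbox sits at (157,174), and the front faces the robot. Next I'll localise the panels and corners by sub-pixel thresholding.

```bash
cat > h.py <<'E'
import numpy as np
def ray(f,u,v,z):
    K=np.array(f["mtx"]);V=np.array(f["view"]);R=V[:3,:3];c=-R.T@V[:3,3]
    d=R.T@np.linalg.solve(K,[u,v,1.]);return c+d*(z-c[2])/d[2]
E
python3 - <<'E'
from bench import eyes
from h import *
import cv2
for n,x0,y0,x1,y1 in (("top",140,80,295,210),("scene",230,165,370,280)):
    f=eyes.grab_frame(n); im=f["frame"]
    c=cv2.resize(im[y0:y1,x0:x1],None,fx=5,fy=5,interpolation=cv2.INTER_CUBIC)
    cv2.imwrite(f"pics/{n}1.png",cv2.cvtColor(c,cv2.COLOR_RGB2BGR)[:600,:800])
    hsv=cv2.cvtColor(im,cv2.COLOR_RGB2HSV)
    m=((im[...,0]>165)&(im[...,1]>120)&(im[...,2]<150)).astype(np.uint8)
    m2=np.zeros_like(m); m2[y0:y1,x0:x1]=m[y0:y1,x0:x1]
    N,l,st,ce=cv2.connectedComponentsWithStats(m2)
    for i in range(1,N):
        if 40<st[i,4]<400: print(n,st[i],ce[i].round(1),ray(f,*ce[i],.115).round(4))
E
```

```text
(no output)
```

View pics/top1.png

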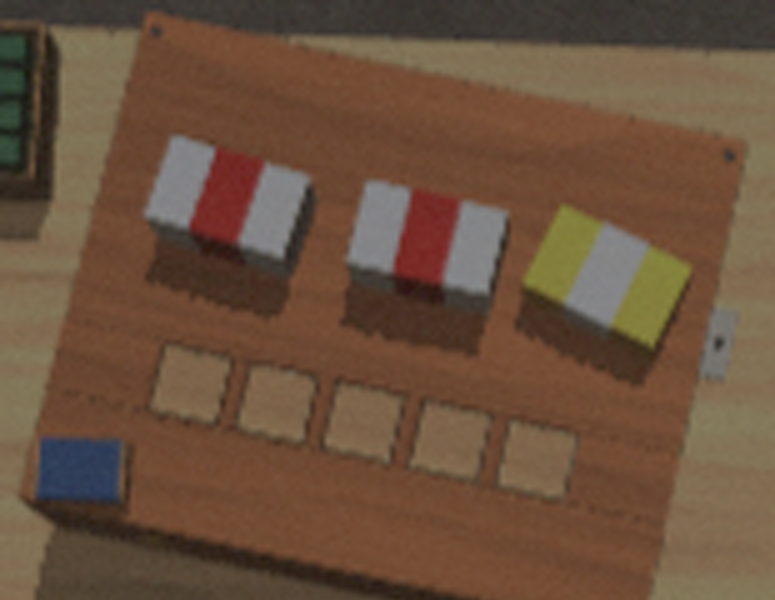

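View pics/scene1.png

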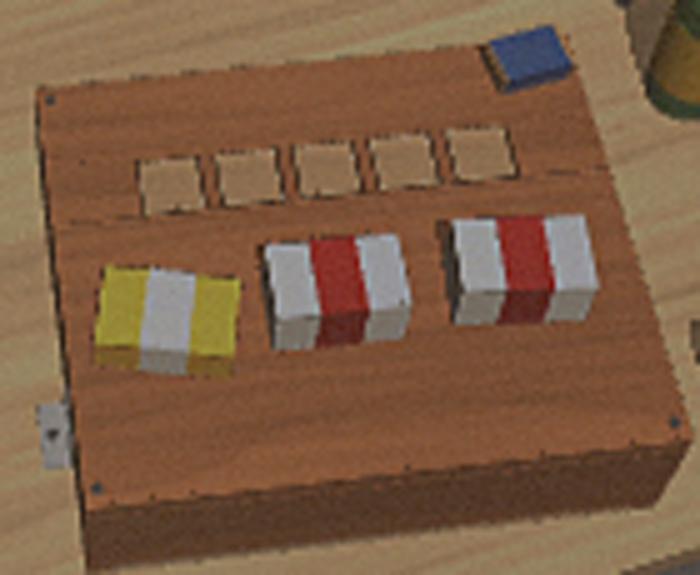

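The crops show the panels clearly. In the top crop the centres are (193,384), (278,404), (364,422), (450,440) and (538,459); in the scene crop they are (482,153), (404,161), (327,168), (249,177) and (171,185). I'll compute positions from both.

Run:
```python
from bench import eyes,kinematics,env
from h import *
P={"top":((140,80),[(193,384),(278,404),(364,422),(450,440),(538,459)]),"scene":((230,165),[(482,153),(404,161),(327,168),(249,177),(171,185)])}
res=[]
for n,(o,l) in P.items():
    f=eyes.grab_frame(n)
    q=np.array([ray(f,o[0]+(a+.5)/5-.5,o[1]+(b+.5)/5-.5,.115) for a,b in l]);res.append(q)
    print(n,q.round(4).tolist(),np.linalg.norm(np.diff(q,axis=0),axis=1).round(4))
    if n=="top":
        mm=[ray(f,o[0]+(a+.5)/5-.5,o[1]+(b+.5)/5-.5,.132) for a,b in [(40,438),(120,438),(120,502),(40,500)]]
        print("matches",np.round(mm,3)[:,:2].tolist())
q=(res[0]+res[1])/2
c=q.mean(0); k=np.array([2,1,0,-1,-2.]); y=(k[:,None]*q).sum(0)/10/.056
th=np.arctan2(-y[0],y[1]); print("rail",c,"scale",np.linalg.norm(y),"yaw",th)
np.save("rail.npy",[c[0],c[1],th])
```

```text
top [[0.6671, 0.1981, 0.115], [0.656, 0.1439, 0.115], [0.6463, 0.0893, 0.115], [0.6366, 0.0347, 0.115], [0.6262, -0.0212, 0.115]] [0.0553 0.0555 0.0555 0.0568]
matches [[0.626, 0.288], [0.627, 0.238], [0.587, 0.236], [0.587, 0.285]]
scene [[0.6714, 0.1985, 0.115], [0.6607, 0.1427, 0.115], [0.6495, 0.0883, 0.115], [0.6397, 0.0329, 0.115], [0.6292, -0.0219, 0.115]] [0.0567 0.0556 0.0563 0.0558]
rail [0.64827717 0.08851517 0.115     ] scale 0.997831001816352 yaw -0.1857369617138299
```

```bash
cat >> h.py <<'E'
from scipy.spatial.transform import Rotation as Ro
cx,cy,th=np.load("rail.npy")
X=np.array([np.cos(th),np.sin(th),0]);Y=np.array([-np.sin(th),np.cos(th),0])
def quat(s=1):
    z=s*Y;x=np.array([0,0,-1.]);y=np.cross(z,x);return Ro.from_matrix(np.c_[x,y,z]).as_quat()
def P(x,y,z): return np.array([cx,cy,0])+x*X+y*Y+[0,0,z]
E
python3 - <<'E'
from bench import eyes,kinematics,env,monitor
from h import *
f=eyes.grab_frame("top")
for a,b in [(25,497),(150,520),(370,570)]:
    w=ray(f,140+(a+.5)/5-.5,80+(b+.5)/5-.5,.115)-[cx,cy,0]; print("front",(w@X).round(3),(w@Y).round(3))
for s in (1,-1):
    for p in (P(0,0,.2),P(0,.112,.2),P(0,-.112,.115),P(-.3,0,.07)): 
        j=kinematics.ik(p,quat(s)); print(s,None if j is None else np.round(j,2))
E
```

```text
front -0.095 0.196
front -0.092 0.116
front -0.093 -0.025
1 [-0.04  0.63  1.1  -0.    1.41 -1.43]
1 [ 0.12  0.74  0.91 -0.    1.49 -1.26]
1 [-0.22  0.64  1.31 -0.    1.19 -1.61]
1 [ 0.08  0.24  2.1  -0.    0.81 -1.31]
-1 [-0.04  0.63  1.1  -0.    1.41  1.71]
-1 [ 0.12  0.74  0.91 -0.    1.49  1.88]
-1 [-0.22  0.64  1.31 -0.    1.19  1.54]
-1 [ 0.08  0.24  2.1  -0.    0.81  1.83]
```

Run:
```python
from bench import eyes,kinematics,env,monitor
from h import *
env.close_gripper()
env.reach(P(-.12,0,.25),quat())
env.movel(P(0,0,.135),velocity=.12)
print(monitor.sense()["clock"],monitor.sense()["position"],monitor.sense()["finger_gap"])
for y in (0,.056,-.056,-.112,.112):
    env.movel(P(0,y,.135),velocity=.1)
    env.movel(P(0,y,.122),velocity=.05)
    g=env.movel(P(0,y,.1055),velocity=.02,guard=8)
    s=monitor.sense(); print(y,g,s["position"].round(4),s["contact_force"].round(2),round(s["clock"],2))
    hit=s["position"][2]<.111
    env.movel(P(0,y,.135),velocity=.06)
    if hit: break
import cv2
for n in ("top","wrist"):
    f=eyes.grab_frame(n); cv2.imwrite(f"pics/{n}2.png",cv2.cvtColor(f["frame"],cv2.COLOR_RGB2BGR))
```

```text
4.6833 [0.64827638 0.08864141 0.13564543] 0.0025121858922256156
0 True [0.6484 0.0885 0.1151] [-1.09  0.05  4.79] 5.83
0.056 True [0.6587 0.1436 0.1151] [-1.77 -0.86  4.98] 7.92
-0.056 True [0.6381 0.0335 0.1071] [-1.24  0.71  3.72] 10.82
```

View pics/top2.png

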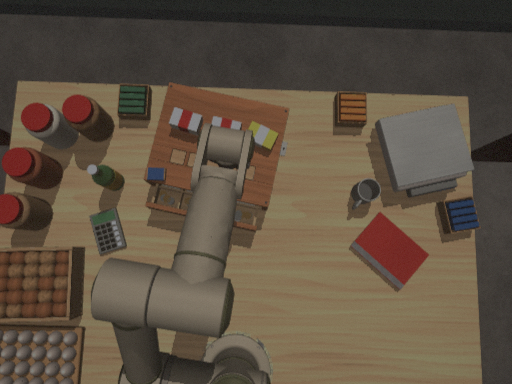

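View pics/wrist2.png

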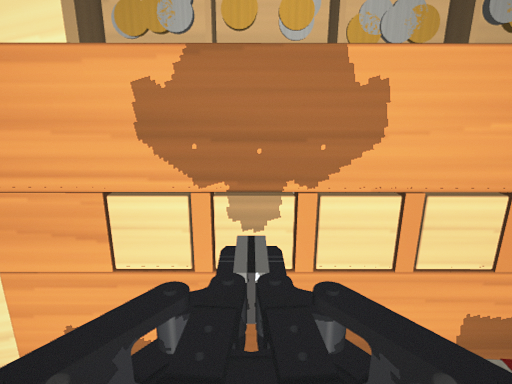

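The drawer sprang out: the wrist view shows its coin compartments at the top, with dividers near columns 90, 213, 335 and 460. I'll move over the drawer to measure the front board and the dividers.

Run:
```python
from bench import eyes,kinematics,env,monitor
from h import *
import cv2
env.movel(P(0,-.056,.2),velocity=.15)
env.movel(P(-.04,0,.24),velocity=.15)
f=eyes.grab_frame("wrist"); cv2.imwrite("pics/w3.png",cv2.cvtColor(f["frame"],cv2.COLOR_RGB2BGR))
f={k:np.array(v) for k,v in f.items()};np.savez("w3.npz",**f)
print(monitor.sense()["clock"])
```

```text
12.8667
```

View pics/w3.png

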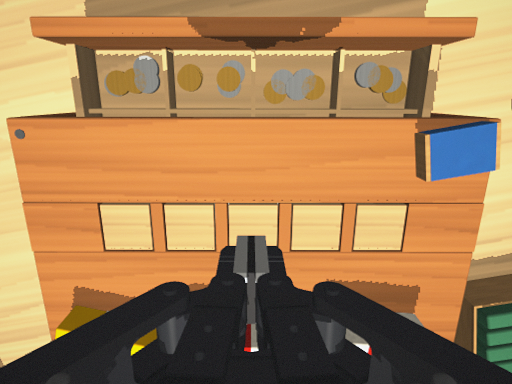

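The wrist view shows the board's top edge at rows 18–38, dividers at columns 167, 253 and 338, and the bar at row ~112. A compartment centre, at column ~210 or ~296, will therefore clear the dividers.

Run:
```python
from h import *
f=np.load("w3.npz")
def t(u,v,z): w=ray(f,u,v,z)-[cx,cy,0]; return round(w@X,4),round(w@Y,4)
for n,u,v,z in (("board outer",253,18,.095),("board inner",253,38,.095),("L end",30,18,.095),("R end",478,18,.095),("bar",210,110,.06),("bar",210,110,.085),("till front",200,117,.115),
 ("div",167,60,.06),("div",253,60,.06),("div",338,60,.06),("div",167,60,.09),("div",253,60,.09),("div",338,60,.09),("side",427,60,.09),("panel",127,227,.115),("panel",380,227,.115)): print(n,z,t(u,v,z))
```

```text
board outer 0.095 (np.float64(-0.1723), np.float64(-0.0002))
board inner 0.095 (np.float64(-0.1577), np.float64(-0.0001))
L end 0.095 (np.float64(-0.1724), np.float64(-0.1779))
R end 0.095 (np.float64(-0.1721), np.float64(0.1787))
bar 0.06 (np.float64(-0.1001), np.float64(-0.0413))
bar 0.085 (np.float64(-0.1009), np.float64(-0.0382))
till front 0.115 (np.float64(-0.0965), np.float64(-0.0427))
div 0.06 (np.float64(-0.1448), np.float64(-0.0794))
div 0.06 (np.float64(-0.1448), np.float64(0.0))
div 0.06 (np.float64(-0.1448), np.float64(0.0785))
div 0.09 (np.float64(-0.1417), np.float64(-0.0721))
div 0.09 (np.float64(-0.1417), np.float64(-0.0001))
div 0.09 (np.float64(-0.1417), np.float64(0.071))
side 0.09 (np.float64(-0.1416), np.float64(0.1454))
panel 0.115 (np.float64(-0.0015), np.float64(-0.1116))
panel 0.115 (np.float64(-0.0017), np.float64(0.1123))
```

Run:
```python
from bench import eyes,kinematics,env,monitor
from h import *
import cv2
def st(n):
    s=monitor.sense(); w=s["position"]-[cx,cy,0]; print(n,round(s["clock"],2),(w@X).round(4),(w@Y).round(4),w[2].round(4),s["contact_force"].round(2))
env.movel(P(-.128,-.037,.2),velocity=.12)
env.movel(P(-.128,-.037,.11),velocity=.1); st("above")
g=env.movel(P(-.128,-.037,.073),velocity=.04,guard=6); st(f"in {g}")
if not g:
    g=env.movel(P(-.189,-.037,.073),velocity=.03,guard=15); st(f"drawn {g}")
f=eyes.grab_frame("top"); cv2.imwrite("pics/top4.png",cv2.cvtColor(f["frame"],cv2.COLOR_RGB2BGR))
```

```text
above 14.93 -0.1276 -0.0369 0.1106 [-0.29  0.96 -0.  ]
in False 16.01 -0.1278 -0.037 0.0732 [ 0.91 -0.06 -0.25]
drawn False 18.19 -0.189 -0.037 0.0729 [ 0.89  1.24 -0.58]
```

Run:
```python
from bench import eyes,kinematics,env,monitor
from h import *
import cv2
env.movel(P(-.172,-.037,.073),velocity=.05)
env.movel(P(-.172,-.037,.15),velocity=.08)
env.movel(P(-.09,-.0,.24),velocity=.15)
f=eyes.grab_frame("wrist"); cv2.imwrite("pics/w5.png",cv2.cvtColor(f["frame"],cv2.COLOR_RGB2BGR))
np.savez("w5.npz",**{k:np.array(v) for k,v in f.items()})
print(monitor.sense()["clock"])
```

```text
20.8917
```

View pics/w5.png

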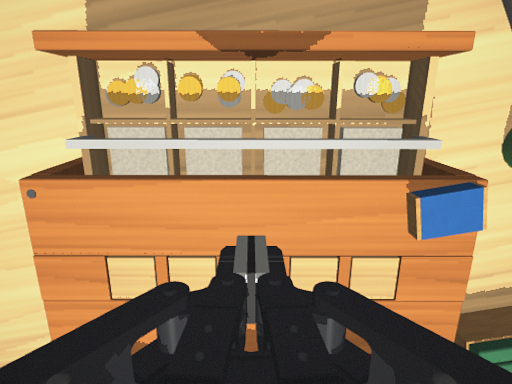

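The drawer is further out: the board's edge is at rows 32–51 and the steel bar at row 144. Now I'll measure how far.

Run:
```python
from h import *
f=np.load("w5.npz")
def t(u,v,z): w=ray(f,u,v,z)-[cx,cy,0]; return round(w@X,4),round(w@Y,4)
print(t(253,32,.095),t(253,51.5,.095),t(253,144,.085),t(200,178,.115))
g=np.load("w3.npz")
import cv2
for n,h in (("w3",g),("w5",f)):
    c=h["frame"][5:60,225:250].astype(float).mean(1).sum(1); print(n,c.round().astype(int).tolist())
```

```text
(np.float64(-0.2127), np.float64(-0.0)) (np.float64(-0.1982), np.float64(0.0)) (np.float64(-0.1214), np.float64(0.0002)) (np.float64(-0.0968), np.float64(-0.0448))
w3 [387, 397, 405, 412, 414, 415, 416, 413, 411, 411, 414, 395, 300, 289, 287, 282, 278, 278, 279, 283, 286, 285, 284, 287, 288, 283, 281, 279, 275, 268, 246, 191, 132, 143, 142, 149, 187, 226, 224, 234, 232, 230, 240, 243, 273, 482, 650, 637, 636, 601, 489, 431, 437, 437, 436]
w5 [398, 403, 406, 408, 406, 406, 404, 403, 402, 402, 400, 402, 403, 404, 405, 403, 399, 394, 386, 382, 383, 393, 404, 414, 401, 317, 283, 290, 285, 280, 276, 277, 280, 281, 284, 284, 285, 285, 283, 282, 279, 274, 272, 264, 216, 164, 172, 230, 226, 220, 222, 241, 246, 233, 234]
```

It measures about 118–120 mm out, which passes but with little margin. I'll draw it on to the stop under guard.

Run:
```python
from bench import eyes,kinematics,env,monitor
from h import *
import cv2
def st(n):
    s=monitor.sense(); w=s["position"]-[cx,cy,0]; print(n,round(s["clock"],2),(w@X).round(4),w[2].round(4),s["contact_force"].round(2))
env.movel(P(-.170,-.037,.15),velocity=.15)
g=env.movel(P(-.170,-.037,.073),velocity=.06,guard=6); st(g)
g=env.movel(P(-.2,-.037,.073),velocity=.02,guard=10); st(g)
env.movel(P(-.17,-.037,.073),velocity=.05)
env.movel(P(-.17,-.037,.15),velocity=.08)
env.movel(P(-.09,-.0,.24),velocity=.15)
f=eyes.grab_frame("wrist"); cv2.imwrite("pics/w6.png",cv2.cvtColor(f["frame"],cv2.COLOR_RGB2BGR))
c=f["frame"][5:60,225:250].astype(float).mean(1).sum(1); print(c.round().astype(int).tolist())
env.movel(P(-.25,0,.3),velocity=.15); env.reach([.15,.5,.25],quat()) 
for n in("top","scene"):
    f=eyes.grab_frame(n); cv2.imwrite(f"pics/{n}6.png",cv2.cvtColor(f["frame"],cv2.COLOR_RGB2BGR))
    a=cv2.cvtColor(cv2.imread(f"pics/{n}0.png"),cv2.COLOR_BGR2GRAY).astype(int);b=cv2.cvtColor(f["frame"],cv2.COLOR_RGB2GRAY).astype(int)
    cv2.imwrite(f"pics/{n}d.png",np.clip(3*abs(a-b),0,255).astype(np.uint8))
print(monitor.sense()["clock"])
```

```text
False 23.32 -0.1698 0.0733 [-0.31 -0.17 -0.12]
True 24.52 -0.1958 0.0731 [ 1.12 -0.45  0.56]
[400, 404, 406, 407, 408, 404, 402, 401, 401, 401, 400, 401, 405, 405, 406, 382, 286, 285, 284, 279, 276, 273, 277, 278, 281, 282, 281, 282, 283, 281, 278, 276, 273, 267, 248, 189, 133, 138, 141, 180, 232, 224, 224, 233, 236, 234, 239, 269, 476, 646, 632, 631, 631, 631, 633]
30.3667
```

View pics/top6.png

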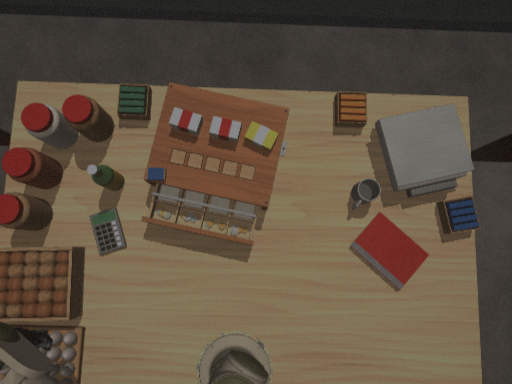

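View pics/topd.png

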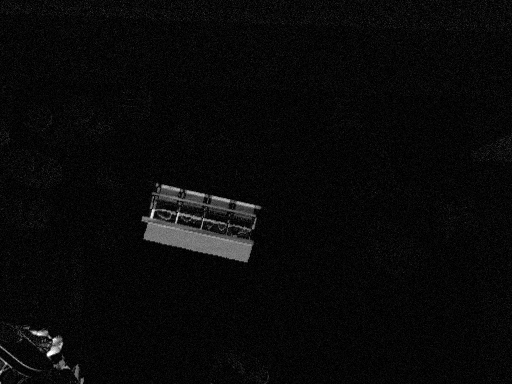

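View pics/w6.png

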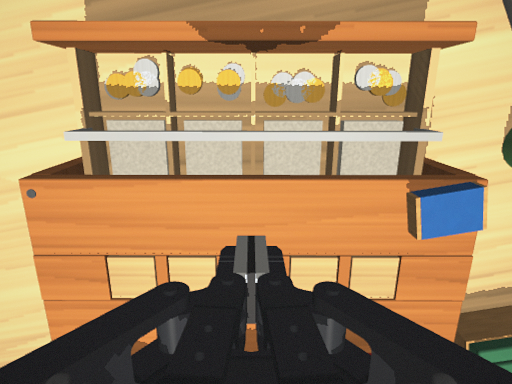

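The guard tripped at the stop, and the board edge now sits at row 21 of the wrist view, about 7 mm further out. The top-view difference image shows only the drawer (and the parked arm) changed, with nothing at the panels or the goods.

Run:
```python
from bench import job,monitor
print(monitor.sense()["contact_force"]); job.hand_in()
```

```text
[-1.19773223 -0.17821379 -0.54201684]
the job is handed in; nothing more can be done
```

The drawer is fully out and the job is handed in, at about 30 s of the 54 s allowed; no verdict was reported.

- **Finding the catch:** I pressed the centre panel and the one at +56 mm first, and both were solid. The panel at −56 mm sank about 8 mm and the drawer sprang out to about 80 mm.
- **Drawing the drawer:** With the shut fingertips behind the front board, between two dividers, I drew it to about 120 mm. That left little margin, so I made a second guarded pull, which stopped at x = −0.196 m in the panel-row frame against the roughly −0.193 m I expected for the stop.
- **Last checks:**
  - The wrist image shows the board about 7 mm further out after the second pull.
  - The before-and-after top image shows no change at the panels or the goods, so the catch looks level again and nothing appears to have shifted.
  - The arm is parked clear of everything.
- **Disagreement:** The top and scene cameras differed by about 3 to 4 mm on panel x, so I used their average. The wrist view later agreed with that average to within 2 mm.

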